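# Present a vial to the label camera

## Task

Swing the magnifier arm away from over the vial rack, all the way to its stop. Then take the blue-capped vial out of the rack and finish while holding it still and upright in the air before the label camera: the middle of its label at the viewing point, level with the lens and straight above the yellow cross, and the label facing the lens. Leave the other vials and the glassware where they are, and do not let go at the end.

Things in the scene. Friction and masses are not known exactly. Their poses are not given: they have to be found in the camera images.
- blue_vial: square amber vial, 30 x 30 mm, 72 mm to the shoulder, 94 mm with its round blue cap (25 mm), standing in a pocket of the rack; origin: centre of its underside, z up; its label (white, 25 mm wide, reaching from 6 to 44 mm above the underside, with a blue stripe near its top) is on the side that its own -x axis points out of; about 90 g. This is the vial to present
- blue_label (a point): centre of the blue-capped vial's label: 15 mm from the vial's axis towards its -x, 25 mm above its underside; same axes as the vial
- blue_back (a point): middle of the blank back of the blue-capped vial: 15 mm from the axis towards +x, 25 mm above its underside
- red_vial: square amber vial, 30 x 30 mm, 72 mm to the shoulder, 94 mm with its round red cap (25 mm), standing in a pocket of the rack; origin: centre of its underside, z up; a bystander, stays in the rack
- white_vial: square amber vial, 30 x 30 mm, 72 mm to the shoulder, 94 mm with its round white cap (25 mm), standing in a pocket of the rack; origin: centre of its underside, z up; a bystander, stays in the rack
- rack: fixed blue block, 70 (x) x 235 (y) x 35 mm tall; three square pockets in a row along its y, 75 mm apart, 33 mm wide, 25 mm deep: a vial's underside is 10 mm above the bench and 47 mm of its body plus the cap stand out. Labels look to the rack's -x, the long side nearest the robot; the blue vial may be in any pocket; origin: centre of the underside
- lamp_stand: fixed stand of the magnifier lamp: steel post 22 mm thick on a round 110 mm foot; origin: centre of the underside; the lamp arm's hinge is the vertical line through this origin
- lamp_arm (a joint): angle of the white magnifier arm about the stand's post, rad, growing anticlockwise seen from above: near 0 the lens hangs over the rack, 1.5 is the stop, swung to the robot's right. The arm is level, its upper side at 213 mm; its round lens, 124 mm across, is 250 mm from the hinge, underside at 192 mm. Light friction (under 2 N at the peg); stays where left
- lamp_grip (a point): grip point of the upright black peg on top of the lamp arm, 165 mm from the hinge: peg 16 mm thick, from 213 to 265 mm above the bench, this point at 242 mm
- station: fixed camera station: black base plate 240 (x) x 120 (y) x 10 mm, an aluminium column 210 mm tall at its +x end carrying a grey camera (56 mm cube) whose lens looks level along the station's -x, over a yellow cross on the plate; origin: centre of the underside
- lens (a point): centre of the camera's lens front, 160 mm above the bench
- view_point (a point): the viewing point in the air: straight above the yellow cross, level with the lens (160 mm above the bench), 95 mm in front of it; same axes as the station, so +x points to the camera
- beaker: clear glass beaker, 68 mm across, 85 mm tall, bystander; origin: on its underside
- flask: green glass conical flask, 72 mm across, 108 mm tall, bystander; origin: on its underside
- wash_bottle: white wash bottle with a red cap, 64 mm across, 170 mm tall, bystander; origin: on its underside
- spatula: broad steel spatula with a wooden handle lying flat, 160 mm long, bystander; origin: at its middle
- petri_dish: clear petri dish, 90 mm across, 15 mm tall, bystander; origin: on its underside

How it is judged (in metres and radians):
On the way, in this order (a step that is already met when the one before it is completed fails the run):
1. the magnifier arm is swung to its stop while the blue-capped vial is still in the rack (value of joint lamp_arm above 1.3 rad and distance of blue_vial from where it was at the start of the episode below 0.015 m), for 0.2 s.
2. the blue-capped vial is lifted out of the rack in the fingers (height (world z) of blue_vial above 0.05 m and contact force between the fingers and blue_vial above 1 N), for 0.2 s.
At the end, for the whole second after the job is handed in: Lamp arm at its stop (over 1.3 rad); blue-capped vial held still in the fingers, clear of the station, upright within 0.15 rad, label middle within 20 mm of the viewing point and facing the lens within 0.2 rad; other vials and bystanders within 30 mm of their start (value of joint lamp_arm above 1.3 rad and distance between blue_label and view_point below 0.02 m and x of blue_back in the frame of view_point below 0 m and angle between the x axis of blue_vial and the x axis of station, either way round below 0.2 rad and angle between blue_vial's own z axis and vertical below 0.15 rad and linear speed of blue_vial below 0.02 m/s and angular speed of blue_vial below 0.2 rad/s and contact force between the fingers and blue_vial above 1 N and contact force between blue_vial and station below 0.1 N and distance of each of red_vial, white_vial, beaker, flask, wash_bottle, spatula, petri_dish from where it was at the start of the episode below 0.03 m); the arm keeps its last pose, push and grip.
It fails at once if another vial or a bystander is moved by more than 30 mm (distance of any of red_vial, white_vial, beaker, flask, wash_bottle, spatula, petri_dish from where it was at the start of the episode above 0.03 m).
It fails at once if the blue-capped vial is dropped or tipped over (angle between blue_vial's own z axis and vertical above 0.8 rad).
It also fails if it takes over 58 s, if anything falls off the work surface, if the arm or the gripper's body presses on something with over 40 N, if the wrist force passes 120 N, or if a joint passes its speed limit or range.

## Robot

A 6-joint arm with a two-finger parallel gripper is mounted at the origin on the work surface. World frame = base frame: x ahead of the robot, y to its left, z up, the work surface at z = 0. Lengths are in m, angles in degrees, forces in N, time in s.
With the tool pointing down it reaches from about 0.4 to 0.825 m from the base axis. Payload 7 kg.
Tool frame: the origin (TCP) lies on the centre line of the jaws, within the pads' length; the fingertips stand 19 mm ahead of it and the grasp point (between the pads) is the TCP; z points along the fingers, y is the line along which they close (so a half turn about z gives the same grasp; the last joint's range is limited). The gripper opens to 88 mm and grips with 3 to 60 N. Pads are 19 mm wide; open, the fingers measure 130 mm over their backs; the gripper's body (78 mm by 193 mm) begins 47 mm behind the grasp point.
Start: joints at [92.481, 20.546, 0.682, 0, -70.136, -16.507], TCP at [0.164, 0.655, 0.246] pointing down, gripper open.
Joint ranges: [-176.03, 176.03], [-82.01, 121.73], [-58.28, 71.71], [-173.87, 95.51], [-174.79, -0.11], [-173.66, 173.66]. Speed limits (degrees/s): [136.94, 136.94, 172.46, 180, 180, 180].

## Interface

Orientations are given as [roll, pitch, yaw] about the fixed x, y, z axes, in that order (R = Rz(yaw) Ry(pitch) Rx(roll)).
In Python, from plant import ctrl gives the robot as it stands.
- The arm moves only by the tool move_arm, never from a script. Its argument "motion" is a list of rows, each a list of 3 entries, a list of its own where there are three numbers: the shift along the tool's x, y, z in mm, then the turn, a rotation vector about the tool's x, y, z in degrees, then the closure, from 0 (fully open) to 1 (shut). A call has 1 to 10 rows; each row is the pose to reach, as a shift and turn from the pose commanded when the call began, along the tool's axes at that moment; what a row does not reach only later rows make up. A row lasts 1/12 s, in which the tool goes at most 41.7 mm and 7.16 degrees, less where a joint would pass 70% of its speed; a pose out of reach is approached as far as the arm can. A call with a gripper value outside its range is refused whole. The fingers move at their own pace and stop on an object; the grip force is fixed at half the most. Time passes only in rows, so rows that repeat a pose let the fingers close. It gives the time, the measured TCP pose, the force, the opening and the grip force at its end, in the units of the state.
- ctrl.get_obs(): the state, without advancing time (a new reading comes with each control period).
- ctrl.snapshot(name): name is "scene" or "side" or "wrist"; returns a dict with "color" (400x640x3 uint8, blue, green, red), "camera_matrix" (3x3 intrinsics, pixels), "cam_to_world" (4x4, takes a point from camera to world coordinates). Camera axes: x right, y up, looking along -z (the intrinsics and any distortion apply to the point x, -y, -z); pixel columns grow to the right and rows downward; lengths in m; the calibration is good to about 2 mm. A picture is of the moment at which its call begins. There is no depth.
- ctrl.close_job(): hands the job in; it is judged then, once.
The state is a dict: "clock": time; "joint_pos": joint angles; "qvel": joint speeds; "tau": joint torques, N m; "tool_pos": TCP position; "orientation": TCP orientation; "force": force on the tool from outside, world axes, zero at the start; "moment": the same for the moment, N m; "opening": finger opening in m; "gripper_force": force on a finger pad.
Only numpy, scipy, OpenCV 4.12 (cv2) and the standard library are available. Lean on these libraries where they do the work, as an engineer would, in place of code of your own. Each camera call takes 0.05 s, during which the arm holds its last target. There are 200 camera calls.

## Working session

There is one attempt and no reset: what is moved stays moved. The work goes in short steps, Python scripts to look and compute and a tool call to move; the robot and the scene stay as the last step left them, time stands still between calls to the robot, and variables do not carry over. Pictures are saved under pics/ and viewed, at most 10 in all, crops included, and the job is handed in when it is done.

Besides the shell and the picture viewer there is one more tool, called after "Call:" as name([rows], argument=value, ...), one row to a line, values as JSON. move_arm: Moves the arm, as the interface text tells. Its arguments: {"type":"object","properties":{"motion":{"type":"array"}},"required":["motion"]}

```bash
mkdir -p pics; ls; python3 - <<'E'
from plant import ctrl
import cv2,numpy as np
o=ctrl.get_obs();print(o)
np.set_printoptions(suppress=True,precision=4)
for n in("scene","side"):
    s=ctrl.snapshot(n);cv2.imwrite(f"pics/{n}0.png",s["color"]);np.savez(f"pics/{n}0.npz",**{k:s[k] for k in("color","camera_matrix","cam_to_world")});print(n,s["camera_matrix"],s["cam_to_world"],s.keys())
E
```

```text
pics
{'clock': 0.0, 'joint_pos': array([ 9.24803051e+01,  2.05905420e+01,  6.33913658e-01, -2.25251333e-02,
       -7.01370789e+01, -1.65089397e+01]), 'qvel': array([ 0.05523431,  0.02606939,  0.01003333, -0.10182877,  0.0402392 ,
        0.05277435]), 'tau': array([ 3.23603099e-04, -5.82720530e+01,  2.93052185e+01,  6.99720025e+00,
        7.01768513e-03, -1.64316734e-04]), 'tool_pos': array([0.16350008, 0.65441214, 0.24462626]), 'orientation': array([ 1.79904138e+02, -6.32900411e-03, -1.40363000e+01]), 'force': array([ 0.53612897,  0.20999863, -0.39452365]), 'moment': array([-0.07144336,  0.05693736, -0.01619156]), 'gripper_force': 0.0, 'opening': 0.0873373715923301}
scene [[387.604    0.     318.9236]
 [  0.     387.604  202.8471]
 [  0.       0.       1.    ]] [[-0.7666 -0.5231  0.3724  0.9965]
 [ 0.6421 -0.6184  0.4531  0.6248]
 [-0.0068  0.5864  0.81    1.1401]
 [ 0.      0.      0.      1.    ]] dict_keys(['color', 'camera_matrix', 'cam_to_world'])
side [[482.7708   0.     320.6583]
 [  0.     482.7708 201.3724]
 [  0.       0.       1.    ]] [[ 0.6826  0.518  -0.5156 -0.1922]
 [-0.7307  0.4707 -0.4945 -0.6425]
 [-0.0135  0.7143  0.6997  1.1601]
 [ 0.      0.      0.      1.    ]] dict_keys(['color', 'camera_matrix', 'cam_to_world'])
```

View pics/scene0.png

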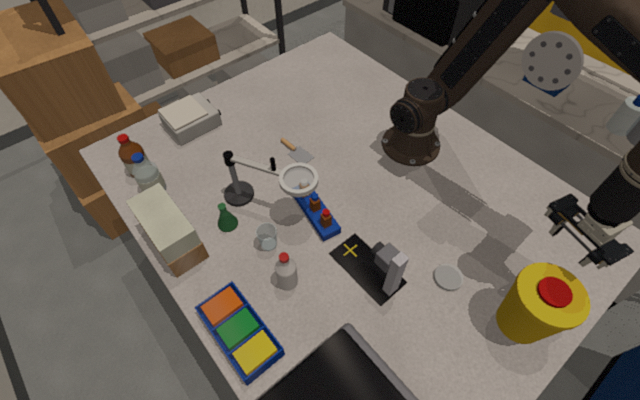

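View pics/side0.png

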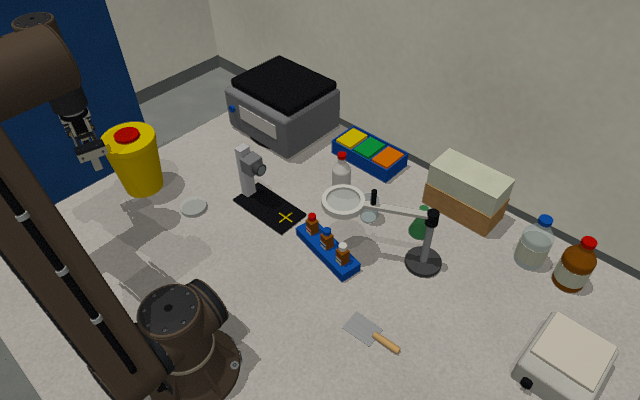

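The side view shows the caps at red (312,217), blue (327,232) and white (343,246), so blue is in the middle pocket. The lens ring is at (344,200), the peg at (374,197), the post at (430,215) and the yellow cross at (286,217). In the scene view the peg is at (272,163) and the cross at (350,250).

```bash
cat > h.py <<'E'
import numpy as np,cv2
def load(n):
    return dict(np.load(f"pics/{n}.npz"))
def ray(s,u,v):
    K=s["camera_matrix"];T=s["cam_to_world"]
    d=np.linalg.inv(K)@[u,v,1.];d=T[:3,:3]@(d*[1,-1,-1]);return T[:3,3],d/np.linalg.norm(d)
def plane(s,u,v,z):
    o,d=ray(s,u,v);return o+d*(z-o[2])/d[2]
def tri(a,pa,b,pb):
    A=0;B=0;R=[ray(a,*pa),ray(b,*pb)]
    for o,d in R:
        P=np.eye(3)-np.outer(d,d);A=A+P;B=B+P@o
    x=np.linalg.solve(A,B);return x,[np.linalg.norm((np.eye(3)-np.outer(d,d))@(x-o)) for o,d in R]
def proj(s,p):
    T=s["cam_to_world"];c=T[:3,:3].T@(np.array(p)-T[:3,3]);c=c*[1,-1,-1];q=s["camera_matrix"]@c;return q[:2]/q[2]
def mask(s,lo,hi,roi):
    h=cv2.cvtColor(s["color"],cv2.COLOR_BGR2HSV);m=cv2.inRange(h,np.array(lo),np.array(hi));r=np.zeros_like(m);x0,y0,x1,y1=roi;r[y0:y1,x0:x1]=m[y0:y1,x0:x1];return r
def cen(m):
    n,l,st,c=cv2.connectedComponentsWithStats(m);i=1+np.argmax(st[1:,4]);return c[i],st[i]
E
python3 - <<'E'
from h import *
np.set_printoptions(suppress=True,precision=4)
a=load("side0");b=load("scene0")
for nm,s,roi,z in(("side",a,(260,200,310,235),.01),("scene",b,(335,235,365,262),.01)):
    c,st=cen(mask(s,(22,100,100),(35,255,255),roi));print(nm,"cross",c,st,plane(s,*c,z))
for nm,s,roi in(("side",a,(285,205,370,285)),("scene",b,(285,180,350,245))):
    m=mask(s,(100,130,60),(125,255,255),roi)
    n,l,st,c=cv2.connectedComponentsWithStats(m)
    for i in range(1,n):
        if st[i,4]>15: print(nm,"blue",st[i],c[i],plane(s,*c[i],.097))
    p=np.column_stack(np.nonzero(m))[:,::-1]
    r=cv2.minAreaRect(p.astype(np.float32));print(r,cv2.boxPoints(r))
    m=mask(s,(0,140,90),(6,255,255),roi);c,st=cen(m);print("red",c,st,plane(s,*c,.097))
ca=cv2.resize(a["color"][170:290,240:450],None,fx=3.8,fy=3.8,interpolation=2)
cb=cv2.resize(b["color"][140:300,215:415],None,fx=3.7,fy=3.7,interpolation=2)
cv2.imwrite("pics/ca.png",ca);cv2.imwrite("pics/cb.png",cb)
E
```

```text
side cross [285.2553 217.1915] [279 213  14  10  47] [0.5222 0.2059 0.01  ]
scene cross [349.8788 249.9545] [343 244  14  13  66] [0.5223 0.2062 0.01  ]
side blue [ 296  223   65   59 1177] [328.1759 252.4868] [ 0.4539 -0.0485  0.097 ]
((328.75909423828125, 247.76907348632812), (74.03291320800781, 27.82570457458496), 46.0809211730957) [[293.0612 230.7559]
 [313.1046 211.4548]
 [364.4569 264.7822]
 [344.4135 284.0833]]
red [311.4074 216.5   ] [308 213   8   9  54] [0.524  0.0847 0.097 ]
scene blue [295 192  46  49 658] [317.9544 217.2644] [0.5563 0.0834 0.097 ]
((318.46148681640625, 214.19227600097656), (52.97386932373047, 21.078609466552734), 56.3099365234375) [[294.9999 198.    ]
 [312.5384 186.3076]
 [341.923  230.3846]
 [324.3846 242.0769]]
red [325.9697 212.5758] [323 210   7   7  33] [0.5245 0.0862 0.097 ]
```

View pics/ca.png

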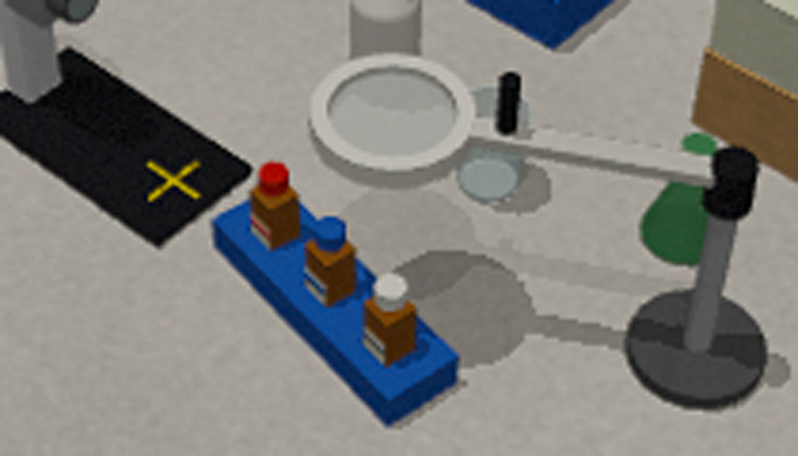

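View pics/cb.png

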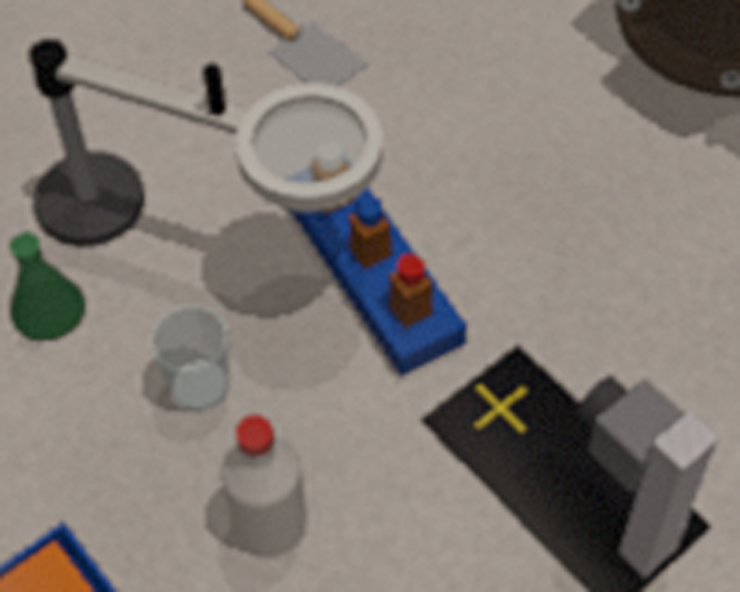

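The crops confirm the vials are in the order red, blue, white along the rack. They also show the peg's top and bottom, the foot, and the station plate's corners in both views.

```bash
python3 - <<'E'
from h import *
np.set_printoptions(suppress=True,precision=4)
a=load("side0");b=load("scene0")
A=lambda x,y:(x/3.8+240,y/3.8+170)
B=lambda x,y:(x/3.7+215,y/3.7+140)
for n,p,q,z in(("red",A(273,178),B(411,268),.097),("blue",A(331,235),B(369,210),.097),("white",A(390,291),B(331,158),.097),("pegtop",A(511,77),B(212,70),.263),("pegbot",A(506,132),B(214,110),.215),("lens",A(394,112),B(311,145),.205),("foot",A(697,347),B(88,197),.012),("posttop",A(737,155),B(48,48),.235),
 ("plateC1",A(252,170),B(425,420),.01),("plateC2",A(160,243),B(518,348),.01),("beaker",A(490,180),B(200,385),.005),("spat",(363,328),B(318,60),.0),("wash",(341,155),B(255,433),.165),("flask",A(698,142),B(27,245),.105)):
    print(n,*(plane(a,*p,z)[:2]),*(plane(b,*q,z)[:2]),*tri(a,p,b,q))
for p in((68,48),(252,170),(160,243)):print("side",plane(a,*A(*p),.01))
for p in((518,348),(425,420),(707,525)):print("scene",plane(b,*B(*p),.01))
# rack top corners
for p in((214,222),(390,403),(458,358)):print("rack side",plane(a,*A(*p),.035))
for p in((402,358),(465,322)):print("rack scene",plane(b,*B(*p),.035))
E
```

```text
red 0.5238179297055016 0.08275387997643235 0.5238980066995533 0.08599045865084687 [0.524  0.0845 0.0955] [np.float64(0.0010787756985830353), np.float64(0.0010787756985828818)]
blue 0.5099091217597493 0.0068994573347785915 0.511468682176223 0.012818812338646457 [0.511  0.0098 0.0937] [np.float64(0.0014557166418788729), np.float64(0.0014557166418788779)]
white 0.49806984875504123 -0.06439335988546135 0.4999222162424055 -0.05680992795218953 [ 0.4992 -0.0609  0.0929] [np.float64(0.0019123683805193628), np.float64(0.0019123683805192752)]
pegtop 0.598541715209613 -0.08714201771351737 0.5956108329833828 -0.08426650007550185 [ 0.5968 -0.086   0.2629] [np.float64(0.0020046785516471114), np.float64(0.0020046785516470516)]
pegbot 0.5923580624612792 -0.09136147476419743 0.5992682657037377 -0.08483564134789112 [ 0.5969 -0.0885  0.2099] [np.float64(0.0002945278420519887), np.float64(0.0002945278420518394)]
lens 0.5611169026225711 -0.010549709361444504 0.5554102745382148 -0.008100819227042755 [ 0.5579 -0.0095  0.2061] [np.float64(0.0028957043676334487), np.float64(0.0028957043676332054)]
foot 0.673
[... 1067 characters left out ...]
7)]
wash 0.7437025066134049 0.1592798693104328 0.7448452837628852 0.1602562916678567 [0.7446 0.1599 0.1642] [np.float64(8.323234252403745e-05), np.float64(8.323234252395286e-05)]
flask 0.7788983293031057 -0.1490232972533863 0.7715892714863626 -0.14865433803997696 [ 0.7738 -0.149   0.1077] [np.float64(0.002635083660194853), np.float64(0.0026350836601947434)]
side [0.5747 0.4005 0.01  ]
side [0.577  0.1623 0.01  ]
side [0.464 0.16  0.01 ]
scene [0.4674 0.1722 0.01  ]
scene [0.5815 0.1735 0.01  ]
scene [0.4648 0.4032 0.01  ]
rack side [0.4961 0.1263 0.035 ]
rack side [ 0.4552 -0.1035  0.035 ]
rack side [ 0.5229 -0.1139  0.035 ]
rack scene [0.5655 0.1229 0.035 ]
rack scene [0.4971 0.1309 0.035 ]
```

```bash
cat >> h.py <<'E'
from scipy.spatial.transform import Rotation as Rot
def rows(o,wps):
    R=Rot.from_euler("xyz",o["orientation"],degrees=True)
    print("t",o["clock"],o["tool_pos"].round(4),o["orientation"].round(2),"F",o["force"].round(1),"open",round(o["opening"],4))
    for x,y,z,yaw in wps:
        d=R.inv().apply(np.array([x,y,z])-o["tool_pos"])*1000
        r=(R.inv()*Rot.from_euler("xyz",[180,0,yaw],degrees=True)).as_rotvec(degrees=True)
        print([x,y,z,yaw],"->",d.round(1),r.round(1))
E
python3 - <<'E'
from h import *
from plant import ctrl
rows(ctrl.get_obs(),[(.164,.654,.325,-14),(.4,.251,.325,-40),(.597,-.086,.325,-62.5)])
E
```

```text
t 0.1 [0.1635 0.6545 0.2447] [ 1.7991e+02 -1.0000e-02 -1.4030e+01] F [ 0.6  0.  -0.2] open 0.0876
[0.164, 0.654, 0.325, -14] -> [  0.6   0.5 -80.3] [ 0.1 -0.  -0. ]
[0.4, 0.251, 0.325, -40] -> [327.2 334.2 -79.7] [ 0.1 -0.  26. ]
[0.597, -0.086, 0.325, -62.5] -> [600.1 613.4 -79.3] [ 0.1 -0.  48.5]
```

Call:
move_arm([
  [[0,0,-40],[0,0,0],0],
  [[0,0,-80],[0,0,0],0],
  [[30,30,-80],[0,0,5],0],
  [[327,334,-80],[0,0,26],0],
  [[327,334,-80],[0,0,26],0],
  [[327,334,-80],[0,0,26],0],
  [[327,334,-80],[0,0,26],0],
  [[327,334,-80],[0,0,26],0],
  [[600,613,-80],[0,0,48],0],
  [[600,613,-80],[0,0,48],0],
])

```text
clock: 0.93
tool_pos: [0.3326, 0.3652, 0.3255]
orientation: [180.0, 0.0, -54.6]
force: [1.9, -0.7, -0.6]
opening: 0.0873
gripper_force: 0.0
```

```bash
python3 - <<'E'
from h import *
from plant import ctrl
rows(ctrl.get_obs(),[(.597,-.086,.325,-62.5)])
E
```

```text
t 0.9333 [0.3326 0.3652 0.3255] [179.99   0.   -54.63] F [ 1.9 -0.7 -0.6] open 0.0873
[0.597, -0.086, 0.325, -62.5] -> [5.21e+02 4.56e+01 4.00e-01] [0.  0.  7.9]
```

Call:
move_arm([
  [[521,46,0],[0,0,8],0],
  [[521,46,0],[0,0,8],0],
  [[521,46,0],[0,0,8],0],
  [[521,46,0],[0,0,8],0],
  [[521,46,0],[0,0,8],0],
  [[521,46,0],[0,0,8],0],
  [[521,46,0],[0,0,8],0],
  [[521,46,0],[0,0,8],0],
  [[521,46,0],[0,0,8],0],
  [[521,46,0],[0,0,8],0],
])

```text
clock: 1.77
tool_pos: [0.5448, 0.0066, 0.3255]
orientation: [-180.0, 0.0, -62.3]
force: [1.0, 1.4, -0.0]
opening: 0.0876
gripper_force: 0.0
```

```bash
python3 - <<'E'
from h import *
from plant import ctrl
rows(ctrl.get_obs(),[(.597,-.086,.325,-62.5)])
E
```

```text
t 1.7667 [0.5448 0.0066 0.3255] [-1.800e+02  1.000e-02 -6.235e+01] F [ 1.   1.4 -0. ] open 0.0876
[0.597, -0.086, 0.325, -62.5] -> [106.2  -3.2   0.5] [-0.   0.   0.2]
```

Call:
move_arm([
  [[30,-1,0],[0,0,0],0],
  [[60,-2,0],[0,0,0],0],
  [[80,-3,0],[0,0,0],0],
  [[80,-3,0],[0,0,0],0],
  [[80,-3,0],[0,0,0],0],
  [[80,-3,0],[0,0,0],0],
])

```text
clock: 2.27
tool_pos: [0.5838, -0.0606, 0.3251]
orientation: [180.0, 0.0, -62.4]
force: [0.5, 0.3, -0.5]
opening: 0.0877
gripper_force: 0.0
```

```bash
python3 - <<'E'
from h import *
from plant import ctrl
np.set_printoptions(suppress=True,precision=4)
s=ctrl.snapshot("wrist");cv2.imwrite("pics/w1.png",s["color"]);np.savez("pics/w1.npz",**s)
rows(ctrl.get_obs(),[(.597,-.086,.325,-62.5)])
print(proj(s,(.597,-.086,.265)),proj(s,(.511,.01,.104)),proj(s,(.522,.206,.01)))
E
```

```text
t 2.3167 [ 0.5838 -0.0602  0.3254] [179.99   0.02 -62.33] F [-0.7  0.2  0.8] open 0.0876
[0.597, -0.086, 0.325, -62.5] -> [29.   0.3  0.4] [0.  0.  0.2]
[322.5894 185.1677] [344.0129 240.5952] [286.3641 297.6083]
```

View pics/w1.png

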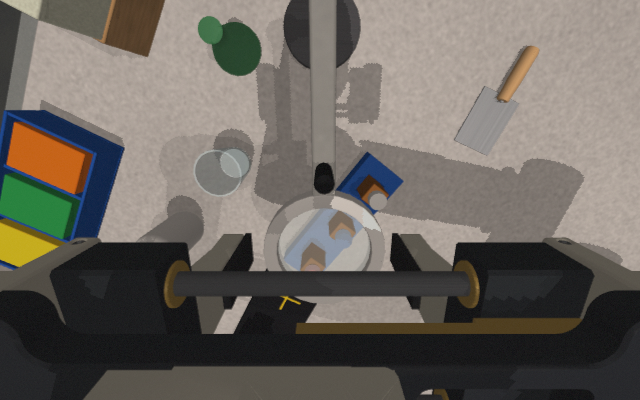

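The wrist view shows the peg's top at (324,187), where my estimate predicted (323,185). The lamp arm lies along the tool's x axis, so I'll go over the peg, descend and cage it.

Call:
move_arm([
  [[15,0,0],[0,0,0],0],
  [[29,0,0],[0,0,0],0],
  [[29,0,0],[0,0,0],0],
  [[29,0,30],[0,0,0],0],
  [[29,0,60],[0,0,0],0],
  [[29,0,83],[0,0,0],0],
  [[29,0,83],[0,0,0],0.66],
  [[29,0,83],[0,0,0],0.66],
  [[29,0,83],[0,0,0],0.66],
  [[29,0,83],[0,0,0],0.66],
])

```text
clock: 3.15
tool_pos: [0.5987, -0.0863, 0.2448]
orientation: [-179.8, -0.1, -62.3]
force: [0.6, 0.3, 1.1]
opening: 0.0667
gripper_force: 0.0
```

```bash
python3 - <<'E'
from h import *
from plant import ctrl
h=np.array([.674,-.233]);r=.166
w=[]
for k in range(1,19):
    t=np.deg2rad(117.6+5*k);w.append((*(h+r*np.array([np.cos(t),np.sin(t)])).round(4),.242,-62.4+5*k))
rows(ctrl.get_obs(),w)
E
```

```text
t 3.15 [ 0.5987 -0.0863  0.2448] [-1.7984e+02 -9.0000e-02 -6.2320e+01] F [0.6 0.3 1.1] open 0.0667
[np.float64(0.5846), np.float64(-0.0932), 0.242, -57.4] -> [-0.4 15.7  2.7] [-0.2 -0.1 -4.9]
[np.float64(0.5727), np.float64(-0.1015), 0.242, -52.4] -> [ 1.4 30.1  2.7] [-0.2 -0.1 -9.9]
[np.float64(0.5616), np.float64(-0.1108), 0.242, -47.4] -> [ 4.5 44.3  2.6] [ -0.1  -0.1 -14.9]
[np.float64(0.5514), np.float64(-0.1211), 0.242, -42.4] -> [ 8.8 58.1  2.6] [ -0.1  -0.1 -19.9]
[np.float64(0.5421), np.float64(-0.1322), 0.242, -37.4] -> [14.4 71.5  2.6] [ -0.1  -0.1 -24.9]
[np.float64(0.5338), np.float64(-0.1441), 0.242, -32.4] -> [21.  84.4  2.5] [ -0.1  -0.1 -29.9]
[np.float64(0.5266), np.float64(-0.1566), 0.242, -27.4] -> [28.8 96.6  2.5] [ -0.1  -0.1 -34.9]
[np.float64(0.5205), np.float64(-0.1697), 0.242, -22.4] -> [ 37.5 108.    2.5] [ -0.1  -0.1 -39.9]
[np.float64(0.5156), np.float64(-0.1834), 0.242, -17.4] -> [ 47.4 118.7   2.5] [ -0.1  -0.1 -44.9]
[np.float64(0.5119), np.float64(-0.1974), 0.242, -12.399999999999999] -> [ 58.1 128.5   2.5] [ -0.1  -0.2 -49.9]
[np.float64(0.5094), np.float64(-0.2116), 0.242, -7.399999999999999] -> [ 69.5 137.3   2.5] [ -0.1  -0.2 -54.9]
[np.float64(0.5081), np.float64(-0.226), 0.242, -2.3999999999999986] -> [ 81.6 145.2   2.5] [ -0.1  -0.2 -59.9]
[np.float64(0.5082), np.float64(-0.2405), 0.242, 2.6000000000000014] -> [ 94.5 151.8   2.5] [ -0.1  -0.2 -64.9]
[np.float64(0.5095), np.float64(-0.255), 0.242, 7.600000000000001] -> [108.  157.4   2.5] [ -0.1  -0.2 -69.9]
[np.float64(0.512), np.float64(-0.2692), 0.242, 12.600000000000001] -> [121.7 161.8   2.5] [ -0.1  -0.2 -74.9]
[np.float64(0.5158), np.float64(-0.2832), 0.242, 17.6] -> [135.9 164.9   2.5] [ -0.1  -0.2 -79.9]
[np.float64(0.5207), np.float64(-0.2968), 0.242, 22.6] -> [150.2 166.9   2.5] [ -0.1  -0.2 -84.9]
[np.float64(0.5269), np.float64(-0.3099), 0.242, 27.6] -> [164.7 167.5   2.5] [ -0.1  -0.2 -89.9]
```

Call:
move_arm([
  [[0,0,2],[0,0,0],0.66],
  [[0,0,2],[0,0,0],0.66],
  [[0,0,2],[0,0,0],0.66],
  [[0,0,2],[0,0,0],0.66],
  [[0,0,2],[0,0,0],0.66],
  [[0,16,2],[0,0,-5],0.66],
  [[1,30,2],[0,0,-10],0.66],
  [[4,44,2],[0,0,-15],0.66],
  [[9,58,2],[0,0,-20],0.66],
  [[14,71,2],[0,0,-25],0.66],
])

```text
clock: 3.98
tool_pos: [0.541, -0.1319, 0.2407]
orientation: [-180.0, -0.0, -37.1]
force: [2.0, 0.9, 0.1]
opening: 0.0301
gripper_force: 0.7
```

```bash
cat > arc.py <<'E'
from h import *
from plant import ctrl
import sys
k0,k1=map(int,sys.argv[1:])
h=np.array([.674,-.233]);r=.166
w=[]
for k in range(k0,k1):
    t=np.deg2rad(117.6+5*k);w.append((*(h+r*np.array([np.cos(t),np.sin(t)])).round(4),.242,-62.4+5*k))
rows(ctrl.get_obs(),w)
E
python3 arc.py 5 17
```

```text
t 3.9833 [ 0.541  -0.1319  0.2407] [-1.7995e+02 -2.0000e-02 -3.7080e+01] F [2.  0.9 0.1] open 0.0301
[np.float64(0.5421), np.float64(-0.1322), 0.242, -37.4] -> [ 1.1 -0.4 -1.3] [-0.  -0.   0.3]
[np.float64(0.5338), np.float64(-0.1441), 0.242, -32.4] -> [ 1.7 14.1 -1.3] [-0.  -0.  -4.7]
[np.float64(0.5266), np.float64(-0.1566), 0.242, -27.4] -> [ 3.4 28.4 -1.3] [-0.  -0.  -9.7]
[np.float64(0.5205), np.float64(-0.1697), 0.242, -22.4] -> [ 6.5 42.5 -1.3] [ -0.   -0.  -14.7]
[np.float64(0.5156), np.float64(-0.1834), 0.242, -17.4] -> [10.8 56.4 -1.3] [ -0.   -0.  -19.7]
[np.float64(0.5119), np.float64(-0.1974), 0.242, -12.399999999999999] -> [16.3 69.8 -1.3] [ -0.   -0.  -24.7]
[np.float64(0.5094), np.float64(-0.2116), 0.242, -7.399999999999999] -> [22.9 82.6 -1.4] [ -0.   -0.  -29.7]
[np.float64(0.5081), np.float64(-0.226), 0.242, -2.3999999999999986] -> [30.5 94.9 -1.4] [ -0.   -0.  -34.7]
[np.float64(0.5082), np.float64(-0.2405), 0.242, 2.6000000000000014] -> [ 39.3 106.4  -1.4] [ -0.   -0.  -39.7]
[np.float64(0.5095), np.float64(-0.255), 0.242, 7.600000000000001] -> [ 49.1 117.2  -1.4] [ -0.   -0.  -44.7]
[np.float64(0.512), np.float64(-0.2692), 0.242, 12.600000000000001] -> [ 59.7 127.   -1.4] [ -0.   -0.  -49.7]
[np.float64(0.5158), np.float64(-0.2832), 0.242, 17.6] -> [ 71.2 135.9  -1.4] [ -0.   -0.  -54.7]
```

Tracking is good and the force is small, so I'll continue along the arc.

Call:
move_arm([
  [[1,14,-1],[0,0,-5],0.66],
  [[3,28,-1],[0,0,-10],0.66],
  [[6,42,-1],[0,0,-15],0.66],
  [[11,56,-1],[0,0,-20],0.66],
  [[16,70,-1],[0,0,-25],0.66],
  [[23,83,-1],[0,0,-30],0.66],
  [[30,95,-1],[0,0,-35],0.66],
  [[39,106,-1],[0,0,-40],0.66],
  [[49,117,-1],[0,0,-45],0.66],
  [[54,122,-1],[0,0,-47],0.66],
])

```text
clock: 4.82
tool_pos: [0.5101, -0.2628, 0.2416]
orientation: [180.0, 0.0, 9.9]
force: [1.1, 0.2, -0.2]
opening: 0.0296
gripper_force: 0.0
```

```bash
python3 arc.py 14 20
```

```text
t 4.8167 [ 0.5101 -0.2628  0.2416] [179.99   0.     9.91] F [ 1.1  0.2 -0.2] open 0.0296
[np.float64(0.5095), np.float64(-0.255), 0.242, 7.600000000000001] -> [ 0.7 -7.8 -0.4] [0.  0.  2.3]
[np.float64(0.512), np.float64(-0.2692), 0.242, 12.600000000000001] -> [ 0.8  6.7 -0.4] [ 0.   0.  -2.7]
[np.float64(0.5158), np.float64(-0.2832), 0.242, 17.6] -> [ 2.1 21.1 -0.4] [ 0.   0.  -7.7]
[np.float64(0.5207), np.float64(-0.2968), 0.242, 22.6] -> [ 4.6 35.3 -0.4] [  0.    0.  -12.7]
[np.float64(0.5269), np.float64(-0.3099), 0.242, 27.6] -> [ 8.4 49.3 -0.4] [  0.    0.  -17.7]
[np.float64(0.5342), np.float64(-0.3224), 0.242, 32.6] -> [13.5 62.9 -0.4] [  0.    0.  -22.7]
```

Call:
move_arm([
  [[1,7,0],[0,0,-3],0.66],
  [[1,14,0],[0,0,-5],0.66],
  [[2,21,0],[0,0,-8],0.66],
  [[3,28,0],[0,0,-10],0.66],
  [[4,32,0],[0,0,-12],0.66],
  [[5,35,0],[0,0,-13],0.66],
  [[5,38,0],[0,0,-14],0.66],
  [[5,38,0],[0,0,-14],0.66],
])

```text
clock: 5.48
tool_pos: [0.5216, -0.2985, 0.2415]
orientation: [180.0, 0.0, 23.7]
force: [0.1, -0.2, 0.5]
opening: 0.0296
gripper_force: 0.0
```

```bash
python3 - <<'E'
from h import *
from plant import ctrl
np.set_printoptions(suppress=True,precision=4)
s=ctrl.snapshot("side");np.savez("pics/s2.npz",**s);cv2.imwrite("pics/s2.png",cv2.resize(s["color"][180:400,270:520],None,fx=2.6,fy=2.6))
o=ctrl.get_obs();rows(o,[])
E
```

```text
t 5.5333 [ 0.5215 -0.2983  0.2415] [179.99   0.    23.61] F [0.2 0.5 0.4] open 0.0295
```

View pics/s2.png

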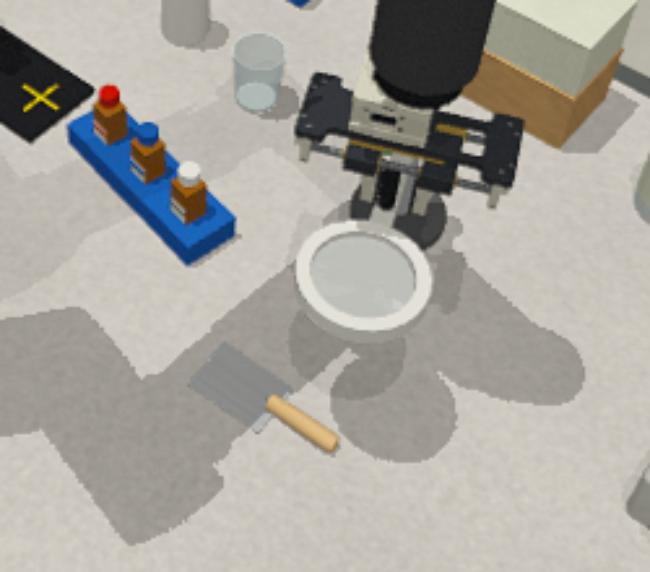

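The lens ring is now near (410,288) in the full side view, clear of the rack. I'll push gently on to the stop.

Call:
move_arm([
  [[0,3,0],[0,0,-1],0.66],
  [[0,6,0],[0,0,-2],0.66],
  [[1,9,0],[0,0,-3],0.66],
  [[1,9,0],[0,0,-3],0.66],
])

```text
clock: 5.87
tool_pos: [0.5236, -0.3021, 0.2414]
orientation: [-179.5, 0.1, 26.8]
force: [-10.2, 22.1, 12.4]
opening: 0.0303
gripper_force: 12.6
```

```bash
python3 - <<'E'
from h import *
from plant import ctrl
s=load("s2");p=plane(s,410.4,287.7,.205);d=p[:2]-[.674,-.233];print(p,np.linalg.norm(d),(np.degrees(np.arctan2(d[1],d[0]))%360-117.5))
o=ctrl.get_obs();rows(o,[]);R=Rot.from_euler("xyz",o["orientation"],degrees=True);print(R.inv().apply(o["force"]),o["gripper_force"])
E
```

```text
[ 0.44057048 -0.32654953  0.205     ] 0.2514773430846573 84.339006113885
t 5.8667 [ 0.5236 -0.3021  0.2414] [-1.7953e+02  9.0000e-02  2.6780e+01] F [-10.2  22.1  12.4] open 0.0303
[  0.79372285 -24.43660154 -12.18313676] 12.641205489635468
```

The force rose to 24 N against the stop, so the arm is fully swung. I'll back off, rise and head for the vial.

Call:
move_arm([
  [[0,-5,0],[0,0,0],0.66],
  [[0,-10,0],[0,0,2],0.66],
  [[0,-10,0],[0,0,2],0.66],
  [[0,-10,-30],[0,0,2],0.66],
  [[0,-10,-70],[0,0,2],0.66],
  [[0,-10,-80],[0,0,7],0.5],
  [[0,-10,-80],[0,0,14],0.3],
  [[0,-10,-80],[0,0,21],0],
  [[0,-10,-80],[0,0,28],0],
  [[0,-10,-80],[0,0,35],0],
])

```text
clock: 6.7
tool_pos: [0.5217, -0.2974, 0.3217]
orientation: [180.0, -0.0, -8.6]
force: [0.8, -0.7, -0.1]
opening: 0.0579
gripper_force: 0.0
```

```bash
python3 - <<'E'
from h import *
from plant import ctrl
rows(ctrl.get_obs(),[(.511,.01,.32,-99.9)])
E
```

```text
t 6.7 [ 0.5217 -0.2974  0.3217] [ 1.7999e+02 -3.0000e-02 -8.6200e+00] F [ 0.8 -0.7 -0.1] open 0.0579
[0.511, 0.01, 0.32, -99.9] -> [ -56.6 -302.3    1.7] [-0.  -0.  91.3]
```

Call:
move_arm([
  [[-57,-302,0],[0,0,91],0],
  [[-57,-302,0],[0,0,91],0],
  [[-57,-302,0],[0,0,91],0],
  [[-57,-302,0],[0,0,91],0],
  [[-57,-302,0],[0,0,91],0],
  [[-57,-302,0],[0,0,91],0],
  [[-57,-302,0],[0,0,91],0],
  [[-57,-302,0],[0,0,91],0],
  [[-57,-302,0],[0,0,91],0],
  [[-57,-302,0],[0,0,91],0],
])

```text
clock: 7.53
tool_pos: [0.5092, 0.0125, 0.3219]
orientation: [-179.9, 0.0, -73.7]
force: [0.6, -1.2, 0.1]
opening: 0.0878
gripper_force: 0.0
```

```bash
python3 - <<'E'
from h import *
from plant import ctrl
rows(ctrl.get_obs(),[(.511,.01,.25,-99.9)])
E
```

```text
t 7.5333 [0.5092 0.0125 0.3219] [-1.7995e+02  1.0000e-02 -7.3670e+01] F [ 0.6 -1.2  0.1] open 0.0878
[0.511, 0.01, 0.25, -99.9] -> [ 3.  -1.  71.9] [-0.1  0.  26.2]
```

Call:
move_arm([
  [[-29,-7,30],[0,0,7],0],
  [[-57,-15,60],[0,0,14],0],
  [[-57,-15,72],[0,0,21],0],
  [[-57,-15,72],[0,0,25],0],
  [[-57,-15,72],[0,0,25],0],
  [[-57,-15,72],[0,0,25],0],
])

```text
clock: 8.03
tool_pos: [0.5077, 0.069, 0.2498]
orientation: [-180.0, -0.0, -98.4]
force: [-0.1, 0.2, 0.6]
opening: 0.0875
gripper_force: 0.0
```

```bash
python3 - <<'E'
from h import *
from plant import ctrl
np.set_printoptions(suppress=True,precision=4)
s=ctrl.snapshot("wrist");cv2.imwrite("pics/w2.png",s["color"]);np.savez("pics/w2.npz",**s)
for n,m in (("bluecap",mask(s,(100,140,60),(125,255,255),(150,60,480,260))),):
    nn,l,st,c=cv2.connectedComponentsWithStats(m)
    for i in range(1,nn):
        if st[i,4]>40: print(n,st[i],c[i],plane(s,*c[i],.104))
print(proj(s,(.511,.01,.104)),proj(s,(.4992,-.061,.104)))
rows(ctrl.get_obs(),[(.511,.01,.2,-99.9),(.511,.01,.062,-99.9)])
E
```

```text
bluecap [ 284   60   59  159 6636] [311.6712 134.1334] [0.5093 0.0094 0.104 ]
[310.1127 134.9738] [310.5745  55.9407]
t 8.0833 [0.5078 0.0689 0.2501] [-179.94    0.02  -98.41] F [-0.2 -1.   0.5] open 0.0878
[0.511, 0.01, 0.2, -99.9] -> [ 57.8 -11.7  50.1] [-0.1  0.   1.5]
[0.511, 0.01, 0.062, -99.9] -> [ 57.9 -11.6 188.1] [-0.1  0.   1.5]
```

View pics/w2.png

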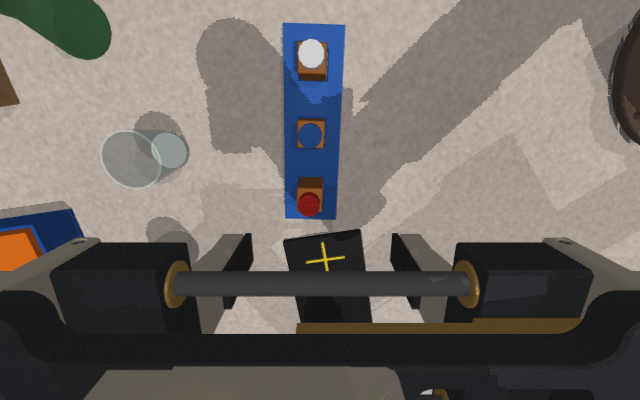

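The wrist view shows the blue cap at (310,134), where I predicted (310,135), and the rack's row tilted about 1 degree from the tool's x axis. That confirms the pose, so I'll descend.

Call:
move_arm([
  [[29,-6,0],[0,0,1],0],
  [[58,-12,0],[0,0,1.3],0],
  [[58,-12,30],[0,0,1.3],0],
  [[58,-12,60],[0,0,1.3],0],
  [[58,-12,90],[0,0,1.3],0],
  [[58,-12,120],[0,0,1.3],0],
  [[58,-12,145],[0,0,1.3],0],
  [[58,-12,165],[0,0,1.3],0],
  [[58,-12,180],[0,0,1.3],0],
  [[58,-12,186],[0,0,1.3],0],
])

```text
clock: 8.92
tool_pos: [0.5099, 0.0091, 0.062]
orientation: [179.9, -0.1, -99.8]
force: [-0.2, -1.1, 1.0]
opening: 0.0879
gripper_force: 0.0
```

Call:
move_arm([
  [[0,0,0],[0,0,0],0.5],
  [[0,0,0],[0,0,0],0.5],
  [[0,0,0],[0,0,0],0.6],
  [[0,0,0],[0,0,0],0.6],
  [[0,0,0],[0,0,0],0.6],
  [[0,0,0],[0,0,0],0.6],
])

```text
clock: 9.42
tool_pos: [0.5108, 0.0099, 0.0643]
orientation: [-179.9, 0.0, -99.9]
force: [-0.9, 0.9, 0.0]
opening: 0.0528
gripper_force: 0.0
```

```bash
python3 - <<'E'
from h import *
from plant import ctrl
rows(ctrl.get_obs(),[(.511,.01,.062,-99.9)])
E
```

```text
t 9.4167 [0.5108 0.0099 0.0643] [-1.7993e+02  4.0000e-02 -9.9890e+01] F [-0.9  0.9  0. ] open 0.0528
[0.511, 0.01, 0.062, -99.9] -> [-0.1 -0.2  2.3] [-0.1  0.   0. ]
```

Call:
move_arm([
  [[0,0,0],[0,0,0],1],
  [[0,0,0],[0,0,0],1],
  [[0,0,0],[0,0,0],1],
  [[0,0,0],[0,0,0],1],
  [[0,0,0],[0,0,0],1],
  [[0,0,0],[0,0,0],1],
  [[0,0,0],[0,0,0],1],
  [[0,0,0],[0,0,0],1],
  [[0,0,0],[0,0,0],1],
  [[0,0,0],[0,0,0],1],
])

```text
clock: 10.25
tool_pos: [0.5105, 0.0098, 0.0636]
orientation: [-180.0, 0.0, -99.9]
force: [-0.3, 0.1, 0.9]
opening: 0.03
gripper_force: 30.0
```

Call:
move_arm([
  [[0,0,-5],[0,0,0],1],
  [[0,0,-12],[0,0,0],1],
  [[0,0,-20],[0,0,0],1],
  [[0,0,-30],[0,0,0],1],
  [[0,0,-45],[0,0,0],1],
  [[0,0,-60],[0,0,0],1],
  [[0,0,-80],[0,0,0],1],
  [[0,0,-100],[0,0,0],1],
  [[0,0,-120],[0,0,0],1],
  [[0,0,-130],[0,0,0],1],
])

```text
clock: 11.08
tool_pos: [0.5114, 0.01, 0.1971]
orientation: [-179.8, 0.1, -99.9]
force: [1.0, 0.0, -0.5]
opening: 0.0299
gripper_force: 30.0
```

```bash
python3 - <<'E'
from h import *
from plant import ctrl
o=ctrl.get_obs();print(o["gripper_force"])
rows(o,[(.5225,.191,.19,-179.3)])
E
```

```text
29.9999338388443
t 11.0833 [0.5114 0.01   0.1971] [-1.7978e+02  1.0000e-01 -9.9880e+01] F [ 1.   0.  -0.5] open 0.0299
[0.5225, 0.191, 0.19, -179.3] -> [-180.3   20.2    7.3] [-0.1  0.2 79.4]
```

Call:
move_arm([
  [[-15,2,0],[0,0,6],1],
  [[-30,4,0],[0,0,12],1],
  [[-48,6,0],[0,0,18],1],
  [[-66,8,0],[0,0,24],1],
  [[-84,10,0],[0,0,30],1],
  [[-102,12,0],[0,0,36],1],
  [[-118,14,0],[0,0,42],1],
  [[-132,15,0],[0,0,48],1],
  [[-144,16,0],[0,0,54],1],
  [[-152,17,0],[0,0,60],1],
])

```text
clock: 11.92
tool_pos: [0.5197, 0.1635, 0.1938]
orientation: [180.0, 0.0, -160.2]
force: [-0.2, -1.0, -0.5]
opening: 0.0297
gripper_force: 30.0
```

```bash
python3 - <<'E'
from h import *
from plant import ctrl
o=ctrl.get_obs();print(o["gripper_force"])
rows(o,[(.5225,.191,.1887,-179.3)])
E
```

```text
29.994138479232788
t 11.9167 [0.5197 0.1635 0.1938] [ 179.99    0.   -160.17] F [-0.2 -1.  -0.5] open 0.0297
[0.5225, 0.191, 0.1887, -179.3] -> [-11.9  24.9   5.1] [ 0.   0.  19.1]
```

Call:
move_arm([
  [[-4,8,1],[0,0,5],1],
  [[-8,16,3],[0,0,10],1],
  [[-11,22,4],[0,0,15],1],
  [[-12,25,5],[0,0,19],1],
  [[-12,25,5],[0,0,19],1],
  [[-12,25,5],[0,0,19],1],
  [[-12,25,5],[0,0,19],1],
  [[-12,25,5],[0,0,19],1],
])

```text
clock: 12.58
tool_pos: [0.5225, 0.1897, 0.1887]
orientation: [180.0, 0.0, -178.8]
force: [-0.5, 0.0, -0.5]
opening: 0.03
gripper_force: 30.0
```

```bash
python3 - <<'E'
from h import *
from plant import ctrl
np.set_printoptions(suppress=True,precision=2)
rows(ctrl.get_obs(),[(.5225,.191,.1887,-179.3)])
a=ctrl.snapshot("side");b=ctrl.snapshot("scene")
np.savez("pics/f1.npz",**a);np.savez("pics/f2.npz",**b)
vp=(.5222,.206,.16)
for s in(a,b):print("vp",proj(s,vp),"bottom",proj(s,(.5225,.191,.135)),"shoulder",proj(s,(.5225,.191,.207)))
i=[]
for s in(a,b):
    u,v=map(int,proj(s,vp));i.append(cv2.resize(s["color"][v-50:v+50,u-60:u+60],(400,333),interpolation=2))
cv2.imwrite("pics/f.png",np.hstack(i))
E
```

```text
t 12.5833 [0.52 0.19 0.19] [ 180.      0.   -178.83] F [-0.5  0.  -0.5] open 0.03
[0.5225, 0.191, 0.1887, -179.3] -> [-0.   1.3  0. ] [0.  0.  0.5]
vp [282.08 183.52] bottom [286.05 191.62] shoulder [284.52 174.13]
vp [352.76 225.45] bottom [348.83 226.75] shoulder [350.21 213.48]
```

View pics/f.png

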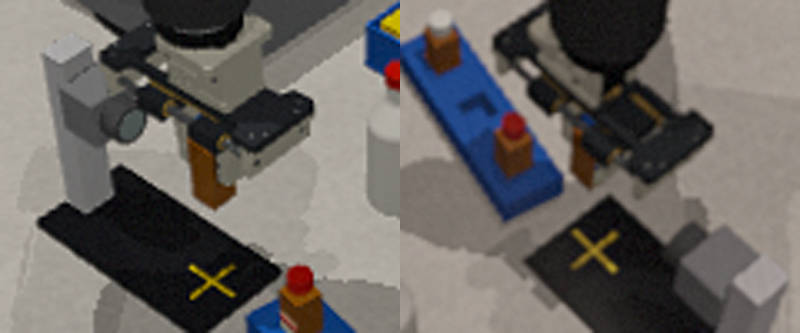

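The vial is upright over the cross at the predicted pixels (bottom near (286,193) in the side view). Its blank back faces the robot side and its label faces the camera, and the other vials are in place. I'm handing in now.

```bash
python3 -c "
from plant import ctrl
print(ctrl.get_obs()['qvel'].round(2)); print(ctrl.close_job())"
```

```text
[ 0.    0.2   0.1  -0.09 -0.05 -0.33]
the job is handed in; nothing more can be done
None
```

I swung the magnifier arm to its stop, and the job is handed in with the blue-capped vial still gripped, upright and still at the viewing point, label towards the lens (pose error about 1–2 mm and 0.5° by my measurements; no verdict was returned).

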